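Reload the dowel magazine

ROBOT

A 7-joint arm with a two-finger parallel gripper is mounted at the origin on a cart in front of the work surface, level with it; the furniture and walls round the work are solid. World frame = base frame: x ahead of the robot, y to its left, z up, the work surface at z = 0. Lengths are in m, angles in rad, forces in N, time in s.
With the tool pointing down it reaches from about 0.4 to 0.85 m from the base axis. Payload 4.5 kg.
Tool frame: the origin (TCP) lies at the very end of the fingers, on their centre line; the grasp point (between the pads) lies 19 mm behind it (r.grip_depth is the z of the grasp point in the tool frame, in m); z points along the fingers, y is the line along which they close (so a half turn about z gives the same grasp; the last joint's range is limited). The gripper opens to 88 mm and grips with 3 to 60 N. Pads are 18 mm wide; open, the fingers measure 123 mm over their backs; the gripper's body (75 mm by 187 mm) begins 45 mm behind the grasp point.
Start: joints at [1.181, 0.689, -0.195, 1.565, 0.157, 0.902, -0.215], TCP at [0.257, -0.57, 0.239] pointing down, gripper open.
Joint ranges: [-3.01, 3.01], [-0.46, 2.08], [-1.47, 1.51], [0.13, 2.56], [-1, 4.14], [0.04, 2.09], [-2.66, 2.66]. Speed limits (rad/s): [2.57, 2.57, 3.14, 3.14, 3.14, 3.14, 3.14].

INTERFACE

Orientations are given as a unit quaternion [x, y, z, w].
In Python, from plant import r, imaging, probe_bus, ticket gives the robot as it stands (r), with the cameras (imaging), the readings (probe_bus) and the job (ticket).
- The arm moves only by the shell command python3 steer.py 'ROWS' [FORCE]. ROWS is a JSON list that holds a single list of rows (three levels of brackets), with 1 to 10 rows, each of 7 numbers: the opening from 0.0 (shut) to 1.0 (fully open), then dx, dy, dz in fractions of the full range, 1 being 0.4 m, then a rotation vector rx, ry, rz in a scale on which 1.0 is 2 rad; each row is the pose to reach, as a shift and turn from the pose commanded when the command began, along the tool's axes at that moment; what a row does not reach only later rows make up. A row lasts 1/10 s, in which the tool goes at most 0.05 m and 0.15 rad, less where a joint would pass 70% of its speed; a pose out of reach is approached as far as the arm can. The fingers move at their own pace and stop on an object; FORCE is the grip in N (left out, the last holds). Time passes only in rows, so rows that do not move let the fingers close. It prints the time, the measured TCP pose, the force, the opening and the grip force at its end. Shift and turn numbers lie between -1 and 1, and a call with a number outside is refused. Input that does not fit is refused with a message, and nothing moves.
- probe_bus.get_state(): the state, without advancing time (a new reading comes with each control period).
- imaging.snapshot(name): name is "scene" or "top"; returns the picture (420x560x3 uint8, red, green, blue); there is no depth.
- imaging.camera_params(name): a dict with "fx", "fy", "cx", "cy" (pixels), "k1" (the pictures are not rectified: a ray, as slopes to the right and down, at radius r is drawn at 1 + k1 r^2 times it, then the intrinsics apply), "rvec" (rotation vector, rad) and "tvec" (3), from world to camera coordinates, as OpenCV has them. Camera axes: x right, y down, z forward; pixel columns grow to the right and rows downward; lengths in m; the calibration is good to about 2 mm. A picture is of the moment at which its call begins. camera_params takes no time and is no camera call.
- ticket.finish_job(): hands the job in; it is judged then, once.
The state is a dict: "clock": time; "q": joint angles; "qd": joint speeds; "joint_torque": joint torques, N m; "tool_pos": TCP position; "eef_rot": TCP orientation; "contact_force": force on the tool from outside, world axes, zero at the start; "moment": the same for the moment, N m; "opening": opening from 0.0 (shut) to 1.0 (fully open); "finger_force": force on a finger pad.
Only numpy, scipy, OpenCV 4.12 (cv2) and the standard library are available. Lean on these libraries where they do the work, as an engineer would, in place of code of your own. Each camera call takes 0.05 s, during which the arm holds its last target. There are 200 camera calls.

TASK

Reload the dowel magazine from the rack: the long round dowel goes in first and the short round dowel after it. Lay each one in the open trough in front of the tube and let go of it there, then take it again by its tail end and slide it along so that it pushes what is already in the tube deeper; when the short one is in, press the whole row fully home against the closed end of the tube, then tip the keeper over so that it drops shut behind the row. Leave the square bar in the rack and the other things on the bench where they are.

Things in the scene. Friction and masses are not known exactly. Their poses are not given: they have to be found in the camera images.
- magazine: Fixed dowel magazine: a level steel tube and, in front of its mouth, an open trough, on a plywood base 318 x 70 x 12 mm. Origin on the bench top (z = 0) straight below the tube's mouth; x axis level, pointing INTO the tube towards its closed end, y across, z up. The tube runs from x = 0 to +183 mm, the trough from x = -106 to -1 mm. All magazine x, z below are in this frame
- mouth (a point): Centre of the tube's mouth, on the bore axis, 60 mm above the bench. Bore 27 mm, wall 3 mm, a sight slot some 15 mm wide along the top; the tube's top is at z = 77 mm (79 mm at the collar, x = 1 to 13 mm). A dowel in the tube has its centre at z = 58.5 mm
- tube_end (a point): Centre of the inner face of the tube's closed end, on the bore axis, 183 mm past the mouth. The row of all three dowels (188 mm) is 5 mm longer than the bore: fully home, the tail of the short dowel stands at magazine x = -5 mm. Dowels slide with a few newtons at most; the row comes to a hard stop when home
- trough (a point): Middle of the open trough (magazine x = -53 mm), at the centre of a 24 mm dowel lying in it: z = 59 mm. An aluminium V in line with the bore on a web, at most 19 mm wide, lips at z = 50 mm: beside a dowel, fingers can go down to z = 20 mm
- keeper (a joint): Angle of the steel keeper, a 37 mm arm hinged on top of the tube on a level crosswise pin at magazine x = +26, z = +86 mm. 0 = open as found: leans back over the tube on its stop; 2.65 rad = shut: its end plate (18 x 30 x 3 mm) hangs behind the row at x = -9.5 to -12.5 mm. Swings freely (50 g); tipped past about 1.0 rad it falls shut. A tail that stands out past x = -9 mm blocks it
- keeper_bar (a point): Middle of the keeper's round crossbar (8 mm thick, 44 mm long, crosswise), 37 mm from the hinge pin. Open, it is at about magazine x = +59, z = +103 mm; the keeper's highest point is then its plate's edge at x = +44, z = +130 mm. A level push with shut fingers from behind the bar, in the magazine's -x direction, tips at about z = 96 mm, rolls the keeper over
- rack: Fixed wooden rack 94 x 212 x 36 mm. Origin at the centre of its underside on the bench; x axis along the dowels. Two end bars (inner faces at x = -20 and +20 mm) have notches 27 mm wide at y = -72, 0, +72 mm; in each lies one piece, centre at z = 34 mm. Notch walls flank the ends, so a piece can be gripped only across the bare 40 mm of its middle; there the base's top is at z = 6 mm
- long_dowel: Round plain wooden dowel, 24 mm thick, 86 mm long, ends chamfered 3 mm; origin at its centre, x axis along it; lies in any of the three notches of the rack; both ends are alike
- short_dowel: Round plain wooden dowel, 24 mm thick, 62 mm long, ends chamfered 3 mm; origin at its centre, x axis along it; lies in any of the three notches of the rack; both ends are alike
- loaded_dowel: Round plain wooden dowel, 24 mm thick, 40 mm long, that already lies inside the tube, its tail 25 to 50 mm past the mouth; origin at its centre, x axis along it
- note_stand: Fixed upright panel on a low stand at the left of the bench (y = 0.52 to 0.58 m, x = 0.36 to 0.74 m), 0.36 m high; keep the arm clear of it
- square_bar: Square plain wooden bar 75 x 24 x 24 mm in the third notch of the rack, does not fit the tube; origin at its centre; leave it there
- wrench: Open-ended steel wrench 217 x 54 x 13 mm lying on the bench, a bystander; origin at its underside
- sanding_block: Sanding block 66 x 110 x 42 mm on the bench, a bystander; origin at its underside

How it is judged:
By the outcome, as a careful person would: the job done as asked, in the order asked, and still so for the second after the job is handed in, with the robot touching nothing.
It also fails if it takes over 72 s, if anything falls off the work surface, if the arm or the gripper's body presses on something with over 40 N, if the wrist force passes 120 N, or if a joint passes its speed limit or range.

## Working session

There is one attempt and no reset: what is moved stays moved. The work goes in short steps, Python scripts to look and compute and a shell command to move; the robot and the scene stay as the last step left them, time stands still between calls to the robot, and variables do not carry over. Pictures are saved under pics/ and viewed, at most 10 in all, crops included, and the job is handed in when it is done.

```bash
ls; mkdir -p pics; python3 - <<'E'
from plant import r, imaging, probe_bus, ticket
import cv2
s=probe_bus.get_state();print(s['clock'],s['tool_pos'],s['eef_rot'],s['opening'],r.grip_depth)
for n in("scene","top"):
    cv2.imwrite(f"pics/{n}0.png",imaging.snapshot(n)[:,:,::-1]);print(imaging.camera_params(n))
E
```

```text
pics
plant.py
steer.py
0.0 [ 0.25672281 -0.5691573   0.23793409] [ 9.77621904e-01  2.10367842e-01 -2.47631816e-04 -8.49659319e-04] 1.001160899278904 -0.0187
{'fx': 460.5904860555028, 'fy': 460.5904860555028, 'cx': 276.94354161401844, 'cy': 210.34113471069318, 'k1': -0.12077205972956426, 'rvec': array([ 2.10898702, -0.74808997,  0.38980411]), 'tvec': array([-0.35933215,  0.30863961,  0.96838524])}
{'fx': 475.4246487810186, 'fy': 475.4246487810186, 'cx': 276.73511184707576, 'cy': 210.08629650292724, 'k1': -0.003889298796145142, 'rvec': array([ 2.16541832, -2.22586942,  0.05658237]), 'tvec': array([0.12890301, 0.54190282, 1.3923706 ])}
```

View pics/top0.png

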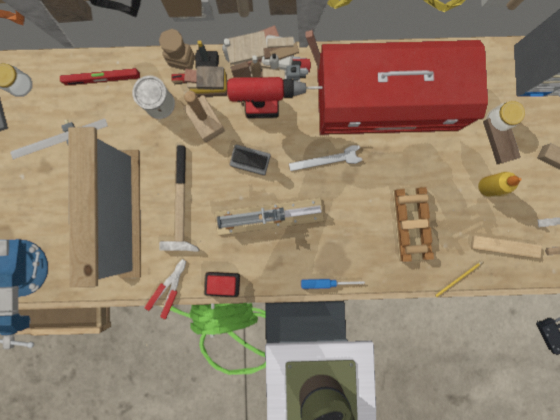

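View pics/scene0.png

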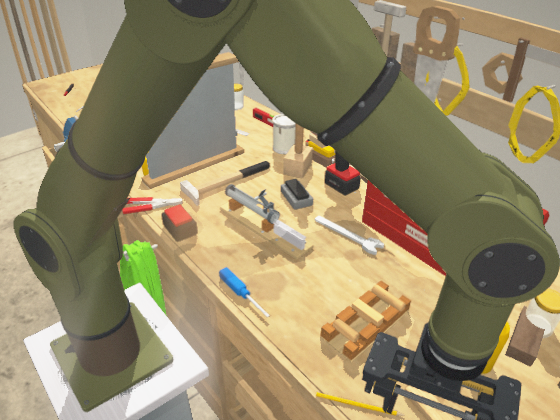

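The top view shows the magazine at about (270,215), with the trough to the right of the tube. The rack is at about (414,224), with pieces near rows 198, 224 and 250. Next I'll enlarge both.

```bash
cat > h.py <<'E'
import numpy as np,cv2
from plant import r, imaging, probe_bus, ticket
from scipy.spatial.transform import Rotation as R
def cam(n):
    c=imaging.camera_params(n);return c,cv2.Rodrigues(c['rvec'])[0]
def ray(n,p,z):
    "world point of pixel p on plane z"
    c,M=cam(n);d=np.array([(p[0]-c['cx'])/c['fx'],(p[1]-c['cy'])/c['fy']]);u=d.copy()
    for _ in range(20):u=d/(1+c['k1']*(u@u))
    o=-M.T@c['tvec'];v=M.T@np.r_[u,1];return o+v*(z-o[2])/v[2]
def proj(n,P):
    c,M=cam(n);q=M@np.asarray(P)+c['tvec'];u=q[:2]/q[2];u=u*(1+c['k1']*(u@u))
    return u*c['fx']+[c['cx'],c['cy']]
def tool(P):
    "shift to TCP target P in tool axes"
    s=probe_bus.get_state();return R.from_quat(s['eef_rot']).inv().apply(np.asarray(P)-s['tool_pos'])
E
python3 - <<'E'
import cv2,numpy as np
a=cv2.imread('pics/top0.png');m=cv2.resize(a[195:240,208:333],None,fx=6,fy=6,interpolation=cv2.INTER_CUBIC)
b=cv2.resize(a[183:268,388:440],None,fx=6,fy=6,interpolation=cv2.INTER_CUBIC)
b=cv2.rotate(b,cv2.ROTATE_90_COUNTERCLOCKWISE)
w=np.zeros((270+312+5,750,3),np.uint8);w[:270,:750]=m;w[275:587,:510]=b;cv2.imwrite('pics/c1.png',w)
E
```

```text
(no output)
```

View pics/c1.png

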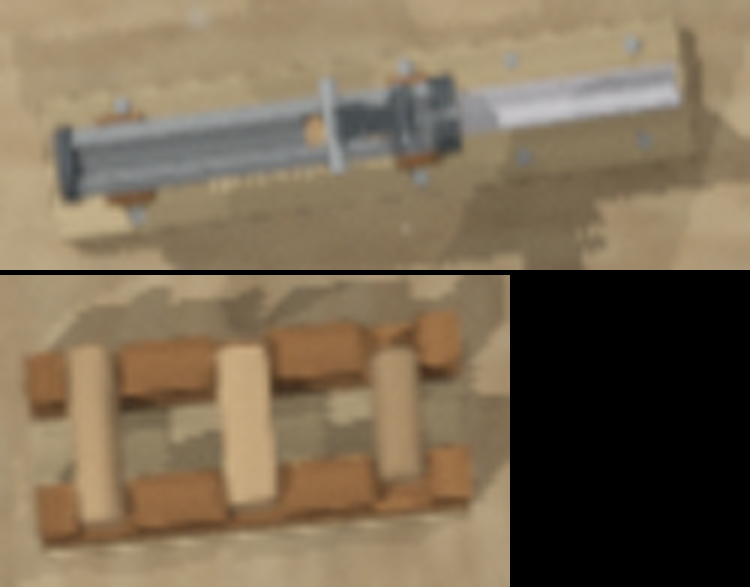

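The crop shows the long dowel in the far notch, with ends at about (91,345) and (100,522). The square bar is in the middle and the short dowel in the near notch, ends about (393,348) and (403,478). On the magazine, the end cap is near (67,164), the collar's outer edge near (461,114) and the trough tip near (680,87). I'll turn these into positions and check the sizes.

```bash
python3 - <<'E'
from h import *
np.set_printoptions(precision=4,suppress=True)
mg=lambda x,y:(208+(x+.5)/6-.5,195+(y+.5)/6-.5)
rk=lambda x,y:(388+(311-(y-275)+.5)/6-.5,183+(x+.5)/6-.5)
for n,a,b in(("long",(91,345),(100,522)),("sq",(243,345),(252,503)),("short",(393,348),(403,478))):
    A,B=ray('top',rk(*a),.034),ray('top',rk(*b),.034);print(n,(A+B)/2,np.linalg.norm(A-B)*1e3,np.degrees(np.arctan2(*(B-A)[[1,0]])))
c=ray('top',mg(57,164),.060);c2=ray('top',mg(461,114),.060);t=ray('top',mg(680,87),.052);
bar=(ray('top',mg(326,80),.103)+ray('top',mg(339,170),.103))/2
print(c,c2,t,bar)
d=c-t;print(np.degrees(np.arctan2(d[1],d[0])),np.linalg.norm((c-c2)[:2]),np.linalg.norm((c2-t)[:2]))
u=d[:2]/np.linalg.norm(d[:2]);n=np.array([-u[1],u[0]])
for p in(c,c2,t,bar):print('along,across',u@(p-t)[:2],n@(p-t)[:2])
bc=[ray('top',mg(*p),.012)for p in((55,100),(678,25),(697,157),(70,240))]
print('base ctr',np.mean(bc,0),[np.linalg.norm(bc[i]-bc[i-1]) for i in range(4)],'ang',np.degrees(np.arctan2(*(bc[0]-bc[1])[[1,0]])),np.degrees(np.arctan2(*(bc[3]-bc[2])[[1,0]])))
# segment scene for rack/loaded checks
for P in (c,c2,t,bar):print(proj('scene',P))
E
python3 - <<'E'
import cv2
a=cv2.imread('pics/scene0.png');cv2.imwrite('pics/c2.png',cv2.resize(a[175:375,210:420],None,fx=3,fy=3,interpolation=cv2.INTER_CUBIC)[:600])
E
```

```text
long [ 0.5671 -0.2847  0.034 ] 86.35971116323017 91.33961270770645
sq [ 0.4931 -0.2862  0.034 ] 76.91271367697748 91.67384846327997
short [ 0.4202 -0.2884  0.034 ] 63.21645404983782 92.791302838467
[0.5138 0.2853 0.06  ] [0.5323 0.0923 0.06  ] [ 0.5427 -0.0132  0.052 ] [0.527  0.1525 0.103 ]
95.53724112661726 0.1938694843447746 0.10601584178272301
along,across 0.2998850861445756 0.0
along,across 0.1060156866388406 0.00018137087559504453
along,across 0.0 0.0
along,across 0.16639836253811188 -0.00036068030957926017
base ctr [0.5274 0.134  0.012 ] [np.float64(0.06945325741808839), np.float64(0.3098991128337457), np.float64(0.0658732483924418), np.float64(0.31159494938329635)] ang 95.29998167252907 95.95992151670734
[229.2279 189.0499]
[274.8592 217.4717]
[303.2869 237.5035]
[259.7442 195.48  ]
```

View pics/c2.png

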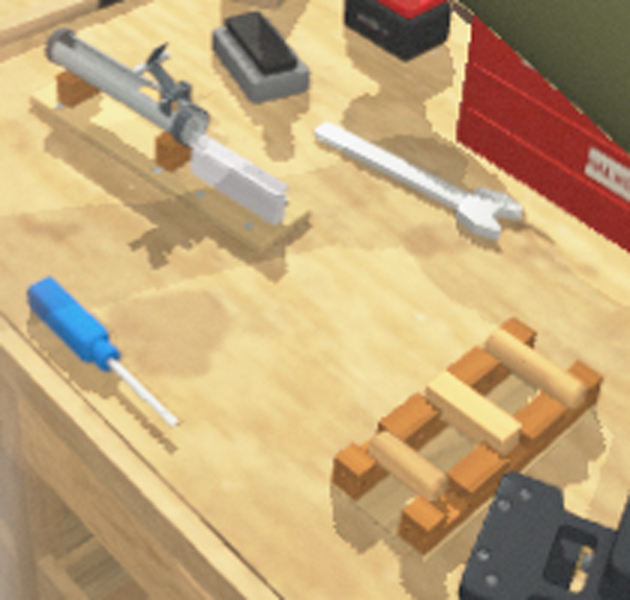

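All sizes match. The mouth is at about (0.532, 0.092), with mag x at a heading of 95.5°. The long dowel is in the far notch and the short one in the near notch, both at a heading of about 91.5°. Next I work out the first move.

```bash
cat >> h.py <<'E'
np.set_printoptions(precision=4,suppress=True)
M=np.array([.5323,.0923]);A=np.radians(95.5);u=np.array([np.cos(A),np.sin(A)]);n=np.array([-u[1],u[0]])
def mp(x,y,z):return np.r_[M+u*x+n*y,z]
def where():
    s=probe_bus.get_state();p=np.array(s['tool_pos']);Rm=R.from_quat(s['eef_rot']).as_matrix();d=p[:2]-M
    print('t',round(s['clock'],2),'p',p,'mag',np.array([d@u,d@n,p[2]])*1e3,'yaw_y',np.degrees(np.arctan2(Rm[1,1],Rm[0,1])),'F',np.array(s['contact_force']),'op',s['opening'],s['finger_force'])
E
python3 -c "
from h import *
where();print(tool([.566,-.2853,.15]))"
```

```text
t 0.1 p [ 0.2568 -0.5692  0.238 ] mag [-632.0646  337.6681  238.0035] yaw_y -65.71634642123226 F [-0.2707  0.5997 -0.1058] op 0.9999986965013878 0.0
[ 0.3986 -0.1315  0.0882]
```

The rows are not in the units I measure in: shifts go in shares of 0.4 m and turns go in shares of 2 rad. I convert before sending: 0.3986 m is 0.9965, -0.1315 m is -0.3288, -1.173 rad is -0.5865.

```bash
G='0'; python3 steer.py '[[[0.5,0.9965,-0.3288,0.2205,0,0,-0.5865],[0.5,0.9965,-0.3288,0.2205,0,0,-0.5865],[0.5,0.9965,-0.3288,0.2205,0,0,-0.5865],[0.5,0.9965,-0.3288,0.2205,0,0,-0.5865],[0.5,0.9965,-0.3288,0.2205,0,0,-0.5865],[0.5,0.9965,-0.3288,0.2205,0,0,-0.5865],[0.5,0.9965,-0.3288,0.2205,0,0,-0.5865],[0.5,0.9965,-0.3288,0.2205,0,0,-0.5865],[0.5,0.9965,-0.3288,0.2205,0,0,-0.5865],[0.5,0.9965,-0.3288,0.2205,0,0,-0.5865]]]' 20
python3 steer.py '[[[0.5,0,0,0,0,0,0],[0.5,0,0,0,0,0,0]]]'
python3 -c "
from h import *
where();print(tool([.566,-.2853,.15]));print(proj('top',[.566,-.2853,.034]))
cv2.imwrite('pics/top1.png',imaging.snapshot('top')[:,:,::-1])"
```

```text
clock: 1.1
tool_pos: [0.5698, -0.2795, 0.1494]
eef_rot: [0.695, 0.719, 0.002, -0.001]
contact_force: [-0.3, 0.0, 0.1]
opening: 0.499
finger_force: 0.0
clock: 1.3
tool_pos: [0.5649, -0.2878, 0.1504]
eef_rot: [0.699, 0.715, -0.001, -0.0]
contact_force: [-0.0, -0.8, 0.1]
opening: 0.498
finger_force: 0.0
t 1.3 p [ 0.5649 -0.2878  0.1504] mag [-381.5113    4.0194  150.3579] yaw_y 1.3541398221966099 F [-0.0151 -0.8197  0.1184] op 0.4979456826565114 0.0
[0.0025 0.0012 0.0004]
[413.2297 198.8777]
```

View pics/top1.png

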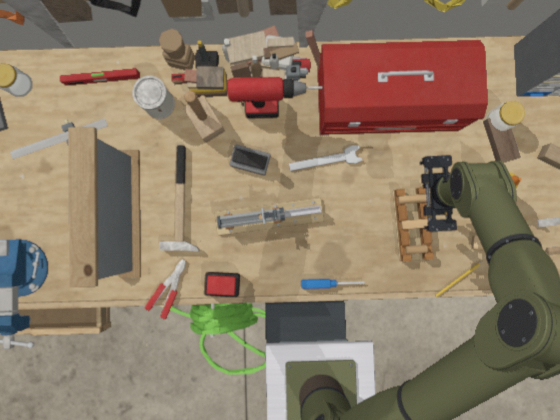

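The gripper is seen at about (438,193), which fits a tool 0.15 m above the long dowel once parallax is allowed for. I'll go down, grip and lift.

To row units: 0.132 m is 0.33, 0.115 m is 0.2875.

```bash
python3 steer.py '[[[0.5,0.005,0.0025,0.1,0,0,0],[0.5,0.005,0.0025,0.2,0,0,0],[0.5,0.005,0.0025,0.2875,0,0,0],[0.5,0.005,0.0025,0.33,0,0,0],[0.5,0.005,0.0025,0.33,0,0,0],[0.5,0.005,0.0025,0.33,0,0,0]]]' 20
python3 steer.py '[[[0.0,0,0,0,0,0,0],[0,0,0,0,0,0,0],[0,0,0,0,0,0,0],[0,0,0,0,0,0,0],[0,0,0,0,0,0,0]]]' 20
python3 -c "
from h import *
where()"
```

```text
clock: 1.95
tool_pos: [0.5678, -0.2847, 0.0197]
eef_rot: [0.698, 0.716, 0.0, 0.001]
contact_force: [-0.7, -0.6, 0.7]
opening: 0.5
finger_force: 0.0
clock: 2.45
tool_pos: [0.568, -0.2843, 0.0198]
eef_rot: [0.698, 0.716, 0.0, 0.001]
contact_force: [-0.1, 0.2, 6.3]
opening: 0.263
finger_force: 19.9
t 2.45 p [ 0.568  -0.2843  0.0198] mag [-378.2992    0.6017   19.8305] yaw_y 1.5028296990508276 F [-0.0985  0.2016  6.3014] op 0.263120628956426 19.93313762381426
```

To row units: -0.1 m is -0.25, -0.08 m is -0.2.

```bash
python3 steer.py '[[[0,0,0,-0.1,0,0,0],[0,0,0,-0.2,0,0,0],[0,0,0,-0.25,0,0,0],[0,0,0,-0.25,0,0,0],[0,0,0,-0.25,0,0,0]]]' 20
python3 -c "
from h import *
where();print(tool(mp(-.055,0,.12)))"
```

```text
clock: 2.95
tool_pos: [0.5669, -0.284, 0.1184]
eef_rot: [0.698, 0.716, -0.0, 0.0]
contact_force: [-0.3, -0.2, -0.5]
opening: 0.263
finger_force: 19.9
t 2.95 p [ 0.5669 -0.284   0.1184] mag [-377.8941    1.5908  118.4181] yaw_y 1.4871909801080165 F [-0.3071 -0.1616 -0.4653] op 0.2625600195696356 19.870153053561808
[ 0.3222 -0.021  -0.0017]
```

To row units: 0.322 m is 0.805, 0.31 m is 0.775, -0.07 rad is -0.035.

```bash
python3 steer.py '[[[0,0.1,-0.0075,-0.005,0,0,-0.01],[0,0.2,-0.015,-0.005,0,0,-0.025],[0,0.3,-0.025,-0.005,0,0,-0.035],[0,0.4,-0.03,-0.005,0,0,-0.035],[0,0.5,-0.035,-0.005,0,0,-0.035],[0,0.6,-0.04,-0.005,0,0,-0.035],[0,0.7,-0.0475,-0.005,0,0,-0.035],[0,0.775,-0.0525,-0.005,0,0,-0.035],[0,0.805,-0.0525,-0.005,0,0,-0.035],[0,0.805,-0.0525,-0.005,0,0,-0.035]]]' 20
python3 steer.py '[[[0,0,0,0,0,0,0],[0,0,0,0,0,0,0],[0,0,0,0,0,0,0]]]'
python3 - <<'E'
from h import *
where();print(tool(mp(-.055,0,.046)))
a,b=imaging.snapshot('top')[:,:,::-1],imaging.snapshot('scene')[:,:,::-1]
w=np.zeros((400,800,3),np.uint8)
w[:,:400]=cv2.resize(a[165:265,230:330],(400,400));w[:,400:]=cv2.resize(b[170:270,230:330],(400,400));cv2.imwrite('pics/c3.png',w)
E
```

```text
clock: 3.95
tool_pos: [0.5373, 0.039, 0.1196]
eef_rot: [0.671, 0.741, -0.0, -0.001]
contact_force: [0.2, -0.1, -0.9]
opening: 0.262
finger_force: 19.9
clock: 4.25
tool_pos: [0.538, 0.0352, 0.1203]
eef_rot: [0.674, 0.739, -0.001, 0.0]
contact_force: [-0.5, 0.6, -0.4]
opening: 0.268
finger_force: 19.9
t 4.25 p [0.538  0.0352 0.1203] mag [-57.3855  -0.1719 120.3116] yaw_y 5.31921172253402 F [-0.4605  0.6254 -0.4339] op 0.2680230001866425 19.87010563179865
[ 0.0025 -0.0002  0.0743]
```

View pics/c3.png

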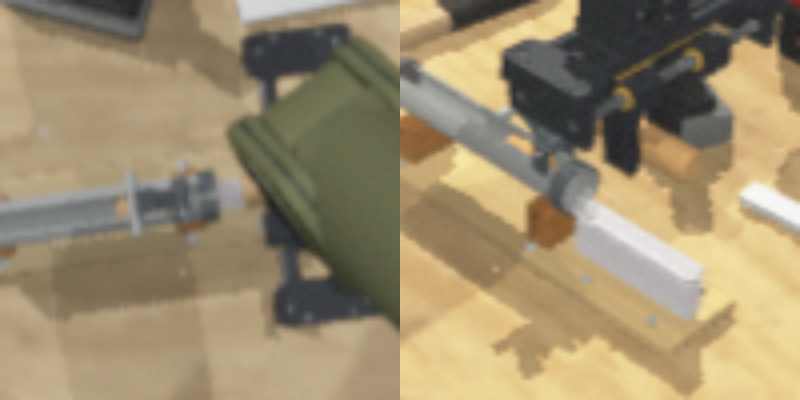

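The dowel hangs in line over the trough, its nose just short of the mouth at about (250,192) in the left panel. I'll lower it, watching the force.

To row units: 0.073 m is 0.1825, 0.07 m is 0.175.

```bash
python3 steer.py '[[[0,0.005,0,0.075,0,0,0],[0,0.005,0,0.125,0,0,0],[0,0.005,0,0.15,0,0,0],[0,0.005,0,0.165,0,0,0],[0,0.005,0,0.175,0,0,0],[0,0.005,0,0.1825,0,0,0],[0,0.005,0,0.1825,0,0,0]]]' 20
python3 -c "
from h import *
where()"
```

```text
clock: 5.05
tool_pos: [0.5384, 0.0395, 0.0479]
eef_rot: [0.672, 0.74, 0.001, 0.0]
contact_force: [0.6, -0.1, -0.5]
opening: 0.266
finger_force: 19.9
t 5.05 p [0.5384 0.0395 0.0479] mag [-53.1583  -0.9791  47.852 ] yaw_y 5.495598870225764 F [ 0.5987 -0.1323 -0.5214] op 0.26592491725502976 19.871156508243075
```

To row units: 0.003 m is 0.0075, -0.001 m is -0.0025.

```bash
python3 steer.py '[[[0,-0.0025,-0.0025,0.005,0,0,0],[0,-0.0025,-0.0025,0.0075,0,0,0],[0,-0.0025,-0.0025,0.0075,0,0,0]]]' 20
python3 -c "
from h import *
where()"
```

```text
clock: 5.35
tool_pos: [0.5385, 0.0389, 0.046]
eef_rot: [0.672, 0.74, 0.002, 0.001]
contact_force: [-0.2, 1.3, 8.3]
opening: 0.265
finger_force: 19.9
t 5.35 p [0.5385 0.0389 0.046 ] mag [-53.7355  -1.0738  45.9947] yaw_y 5.499697571813879 F [-0.1575  1.275   8.3343] op 0.2646916577992219 19.863310155342333
```

To row units: -0.18 m is -0.45, -0.15 m is -0.375.

```bash
python3 steer.py '[[[0.5,0,0,0,0,0,0],[0.5,0,0,0,0,0,0],[0.5,0,0,0,0,0,0],[0.5,0,0,-0.075,0,0,0],[0.5,0,0,-0.175,0,0,0],[0.5,-0.1,0,-0.275,0,0,0],[0.5,-0.225,0,-0.35,0,0,0],[0.5,-0.35,0,-0.375,0,0,0],[0.5,-0.45,0,-0.375,0,0,0],[0.5,-0.45,0,-0.375,0,0,0]]]' 20
python3 - <<'E'
from h import *
where()
a,b=imaging.snapshot('top')[:,:,::-1],imaging.snapshot('scene')[:,:,::-1]
w=np.zeros((400,800,3),np.uint8)
w[:,:400]=cv2.resize(a[175:255,255:335],(400,400));w[:,400:]=cv2.resize(b[180:260,240:320],(400,400));cv2.imwrite('pics/c4.png',w)
E
```

```text
clock: 6.35
tool_pos: [0.5532, -0.1507, 0.1945]
eef_rot: [0.677, 0.736, -0.002, 0.002]
contact_force: [-0.2, 0.2, -1.0]
opening: 0.499
finger_force: 0.0
t 6.35 p [ 0.5532 -0.1507  0.1945] mag [-243.8422    2.4616  194.5418] yaw_y 4.777775178058274 F [-0.1987  0.2327 -1.0332] op 0.4992770765869743 0.0
```

View pics/c4.png

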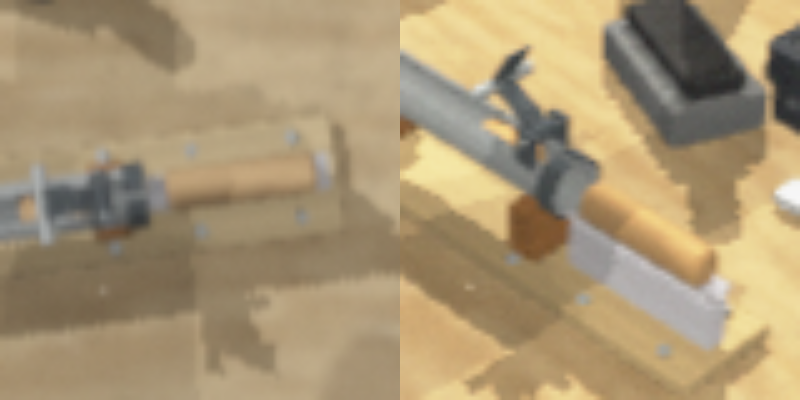

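The long dowel lies seated in the trough. In the left panel its nose is at (163,186) and its tail at (314,172).

```bash
python3 - <<'E'
from h import *
for p in((163,186),(314,172)):
    P=ray('top',(255+(p[0]+.5)/5-.5,175+(p[1]+.5)/5-.5),.059)[:2]-M;print(P@u*1e3,P@n*1e3)
print(tool(mp(-.088,-.0005,.12)))
E
python3 steer.py '[[[0.5,0,0,0,0,0,0],[0.5,0,0,0,0,0,0]]]'
python3 -c "
from h import *
where();print(tool(mp(-.087,-.0005,.12)))"
```

```text
-8.545039925959376 -4.107130586905493
-95.34754405957008 -1.4166784766904175
[0.1484 0.0016 0.074 ]
clock: 6.65
tool_pos: [0.5539, -0.1383, 0.1943]
eef_rot: [0.671, 0.741, 0.0, -0.001]
contact_force: [0.2, 0.7, 0.4]
opening: 0.5
finger_force: 0.0
t 6.65 p [ 0.5539 -0.1383  0.1943] mag [-231.5823    0.5995  194.2737] yaw_y 5.715153689953677 F [0.2249 0.6647 0.4464] op 0.49962453393137046 0.0
[0.1445 0.0017 0.0745]
```

To row units: 0.1445 m is 0.3613, 0.0745 m is 0.1863.

```bash
python3 steer.py '[[[0.5,0.1,0,0.05,0,0,0],[0.5,0.2,0.0025,0.1125,0,0,0],[0.5,0.3,0.005,0.175,0,0,0],[0.5,0.3613,0.005,0.1863,0,0,0],[0.5,0.3613,0.005,0.1863,0,0,0],[0.5,0.3613,0.005,0.1863,0,0,0],[0.5,0.3613,0.005,0.1863,0,0,0]]]'
python3 -c "
from h import *
where();print(tool(mp(-.087,-.0005,.046)))"
```

```text
clock: 7.35
tool_pos: [0.5424, 0.0021, 0.1203]
eef_rot: [0.673, 0.74, -0.0, 0.001]
contact_force: [-1.3, -0.4, -0.5]
opening: 0.496
finger_force: 0.0
t 7.35 p [0.5424 0.0021 0.1203] mag [-90.7075  -1.4423 120.3359] yaw_y 5.449993807803791 F [-1.2645 -0.4199 -0.5026] op 0.4962064724588676 0.0
[ 0.0038 -0.001   0.0743]
```

```bash
python3 steer.py '[[[0.5,0.005,0,0.075,0,0,0],[0.5,0.005,0,0.1375,0,0,0],[0.5,0.005,0,0.175,0,0,0],[0.5,0.005,0,0.1825,0,0,0],[0.5,0.005,0,0.1825,0,0,0],[0,0.005,0,0.1825,0,0,0],[0,0.005,0,0.1825,0,0,0],[0,0.005,0,0.1825,0,0,0],[0,0.005,0,0.1825,0,0,0]]]' 20
python3 -c "
from h import *
where();print(tool(mp(-.018,-.0005,.046)))"
```

```text
clock: 8.25
tool_pos: [0.5436, 0.0051, 0.0479]
eef_rot: [0.673, 0.74, 0.001, 0.001]
contact_force: [2.5, -1.7, 3.7]
opening: 0.265
finger_force: 20.0
t 8.25 p [0.5436 0.0051 0.0479] mag [-87.8682  -2.93    47.9396] yaw_y 5.47773639143335 F [ 2.5042 -1.7038  3.6613] op 0.26514676057710024 19.99787313543493
[ 0.0699 -0.0025  0.0019]
```

To row units: 0.035 m is 0.0875, 0.03 m is 0.075.

```bash
python3 steer.py '[[[0,0.0125,0,0,0,0,0],[0,0.025,0,0,0,0,0],[0,0.0375,0,0,0,0,0],[0,0.05,0,0,0,0,0],[0,0.0625,0,0,0,0,0],[0,0.075,0,0,0,0,0],[0,0.0875,0,0,0,0,0],[0,0.0875,0,0,0,0,0]]]' 20
python3 -c "
from h import *
where();print(tool(mp(-.018,-.0005,.046)))"
```

```text
clock: 9.05
tool_pos: [0.54, 0.0394, 0.0479]
eef_rot: [0.673, 0.74, 0.0, 0.002]
contact_force: [1.5, -2.3, 5.7]
opening: 0.26
finger_force: 20.0
t 9.05 p [0.54   0.0394 0.0479] mag [-53.4212  -2.5926  47.8725] yaw_y 5.468649629444484 F [ 1.535  -2.3217  5.7497] op 0.2602784863549078 20.003246524720453
[ 0.0354 -0.0021  0.0018]
```

To row units: 0.034 m is 0.085, 0.03 m is 0.075.

```bash
python3 steer.py '[[[0,0.0125,0,0,0,0,0],[0,0.025,0,0,0,0,0],[0,0.0375,0,0,0,0,0],[0,0.05,0,0,0,0,0],[0,0.0625,0,0,0,0,0],[0,0.075,0,0,0,0,0],[0,0.085,0,0,0,0,0],[0,0.085,0,0,0,0,0]]]' 20
python3 -c "
from h import *
where()"
python3 steer.py '[[[0.5,0,0,0,0,0,0],[0.5,0,0,0,0,0,0],[0.5,0,0,0,0,0,0],[0.5,0,0,-0.075,0,0,0],[0.5,0,0,-0.175,0,0,0],[0.5,-0.1,0,-0.25,0,0,0],[0.5,-0.225,0,-0.275,0,0,0],[0.5,-0.35,0,-0.275,0,0,0],[0.5,-0.475,0,-0.275,0,0,0],[0.5,-0.55,0,-0.275,0,0,0]]]' 20
python3 - <<'E'
from h import *
where();print(tool([.4205,-.2875,.15]))
a,b=imaging.snapshot('top')[:,:,::-1],imaging.snapshot('scene')[:,:,::-1]
w=np.zeros((400,800,3),np.uint8)
w[:,:400]=cv2.resize(a[175:255,255:335],(400,400));w[:,400:]=cv2.resize(b[180:260,240:320],(400,400));cv2.imwrite('pics/c5.png',w)
E
```

```text
clock: 9.85
tool_pos: [0.5365, 0.0724, 0.0479]
eef_rot: [0.673, 0.74, -0.0, 0.002]
contact_force: [1.8, -3.6, 6.8]
opening: 0.262
finger_force: 20.0
t 9.85 p [0.5365 0.0724 0.0479] mag [-20.2411  -2.2773  47.8785] yaw_y 5.430382376200196 F [ 1.7515 -3.6242  6.8324] op 0.26204572018737154 20.005491604388226
clock: 10.85
tool_pos: [0.5555, -0.15, 0.1567]
eef_rot: [0.674, 0.739, -0.001, 0.0]
contact_force: [1.5, -0.1, -0.5]
opening: 0.5
finger_force: 0.0
t 10.85 p [ 0.5555 -0.15    0.1567] mag [-243.4458    0.1726  156.6541] yaw_y 5.243733353123694 F [ 1.5105 -0.114  -0.495 ] op 0.49950826174677954 0.0
[-0.1245 -0.1469  0.0071]
```

View pics/c5.png

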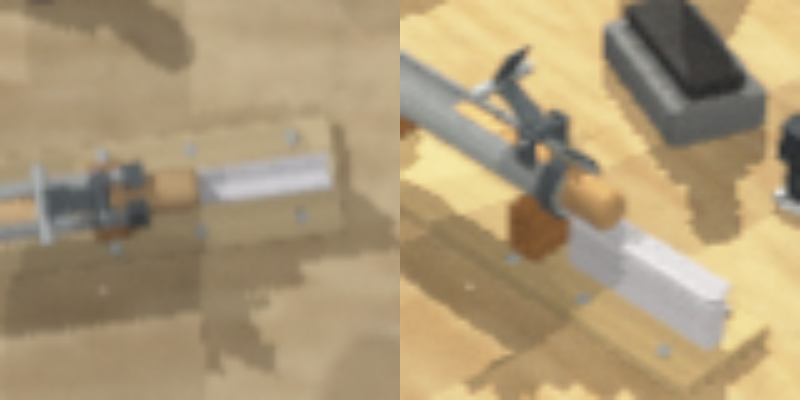

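The long dowel is in the tube, with its tail at panel (196,187), or mag x ≈ -27 mm. Next is the short dowel.

To row units: -0.147 m is -0.3675, -0.14 m is -0.35, 0.068 rad is 0.034.

```bash
python3 steer.py '[[[0.5,-0.075,-0.0875,0.0175,0,0,0.01],[0.5,-0.15,-0.175,0.0175,0,0,0.025],[0.5,-0.225,-0.2625,0.0175,0,0,0.034],[0.5,-0.3113,-0.35,0.0175,0,0,0.034],[0.5,-0.3113,-0.3675,0.0175,0,0,0.034],[0.5,-0.3113,-0.3675,0.0175,0,0,0.034],[0.5,-0.3113,-0.3675,0.0175,0,0,0.034],[0.5,-0.3113,-0.3675,0.0175,0,0,0.034]]]'
python3 -c "
from h import *
where();print(tool([.4205,-.2875,.019]))"
```

```text
clock: 11.75
tool_pos: [0.424, -0.2812, 0.1502]
eef_rot: [0.696, 0.718, 0.001, 0.0]
contact_force: [-0.6, -0.2, 0.2]
opening: 0.498
finger_force: 0.0
t 11.75 p [ 0.424  -0.2812  0.1502] mag [-361.3584  143.6225  150.1677] yaw_y 1.814990792298566 F [-0.6059 -0.1645  0.2326] op 0.49818972345431894 0.0
[-0.0063 -0.0039  0.1312]
```

To row units: 0.1 m is 0.25, 0.08 m is 0.2.

```bash
python3 steer.py '[[[0.5,-0.01,-0.005,0.1,0,0,0],[0.5,-0.01,-0.005,0.2,0,0,0],[0.5,-0.01,-0.005,0.25,0,0,0],[0.5,-0.01,-0.005,0.25,0,0,0],[0.5,-0.01,-0.005,0.25,0,0,0]]]'
python3 -c "
from h import *
where();print(tool([.4205,-.2875,.019]))"
```

```text
clock: 12.25
tool_pos: [0.4213, -0.2861, 0.0502]
eef_rot: [0.696, 0.718, 0.0, 0.0]
contact_force: [0.3, 0.3, 0.1]
opening: 0.5
finger_force: 0.0
t 12.25 p [ 0.4213 -0.2861  0.0502] mag [-365.9974  146.7186   50.2362] yaw_y 1.7366359944447858 F [0.3372 0.2986 0.1319] op 0.49959877064287256 0.0
[-0.0014 -0.0009  0.0312]
```

To row units: 0.03 m is 0.075, 0.02 m is 0.05.

```bash
python3 steer.py '[[[0.5,-0.0025,-0.0025,0.05,0,0,0],[0.5,-0.0025,-0.0025,0.075,0,0,0],[0.5,-0.0025,-0.0025,0.075,0,0,0],[0.5,-0.0025,-0.0025,0.075,0,0,0],[0,-0.0025,-0.0025,0.075,0,0,0],[0,-0.0025,-0.0025,0.075,0,0,0],[0,-0.0025,-0.0025,0.075,0,0,0],[0,-0.0025,-0.0025,0.075,0,0,0]]]' 20
python3 -c "
from h import *
where()"
python3 steer.py '[[[0,0,0,-0.1,0,0,0],[0,0,0,-0.2,0,0,0],[0,0,0,-0.275,0,0,0],[0,0,0,-0.275,0,0,0],[0,0,0,-0.275,0,0,0],[0,0,0,-0.275,0,0,0]]]' 20
python3 -c "
from h import *
where();print(tool(mp(-.064,-.0015,.13)))"
```

```text
clock: 13.05
tool_pos: [0.4209, -0.2884, 0.0206]
eef_rot: [0.697, 0.717, 0.001, 0.001]
contact_force: [2.3, -1.1, 2.6]
opening: 0.265
finger_force: 19.9
t 13.05 p [ 0.4209 -0.2884  0.0206] mag [-368.3144  147.3407   20.5669] yaw_y 1.6324511093639076 F [ 2.2609 -1.0649  2.6019] op 0.2651480506263836 19.922909683082253
clock: 13.65
tool_pos: [0.4181, -0.288, 0.129]
eef_rot: [0.697, 0.717, -0.001, -0.001]
contact_force: [0.2, 0.2, -1.6]
opening: 0.265
finger_force: 19.9
t 13.65 p [ 0.4181 -0.288   0.129 ] mag [-367.5976  150.1449  128.9688] yaw_y 1.5953785095177606 F [ 0.2429  0.231  -1.616 ] op 0.2651326593863036 19.897552239708602
[ 0.3132  0.1306 -0.0011]
```

To row units: 0.313 m is 0.7825, 0.131 m is 0.3275, -0.068 rad is -0.034.

```bash
python3 steer.py '[[[0,0.075,0.0625,0,0,0,-0.01],[0,0.175,0.125,0,0,0,-0.02],[0,0.275,0.1875,0,0,0,-0.034],[0,0.375,0.2375,0,0,0,-0.034],[0,0.475,0.275,0,0,0,-0.034],[0,0.575,0.3,0,0,0,-0.034],[0,0.675,0.3275,0,0,0,-0.034],[0,0.7625,0.3275,0,0,0,-0.034],[0,0.7825,0.3275,0,0,0,-0.034],[0,0.7825,0.3275,0,0,0,-0.034]]]' 20
python3 steer.py '[[[0,0,0,0,0,0,0],[0,0,0,0,0,0,0],[0,0,0,0,0,0,0]]]'
python3 -c "
from h import *
where();print(tool(mp(-.064,-.0015,.048)))"
```

```text
clock: 14.65
tool_pos: [0.5403, 0.0299, 0.1288]
eef_rot: [0.671, 0.741, -0.001, -0.001]
contact_force: [-0.4, -0.6, -0.9]
opening: 0.268
finger_force: 19.9
clock: 14.95
tool_pos: [0.5413, 0.0263, 0.1298]
eef_rot: [0.673, 0.739, -0.001, 0.0]
contact_force: [-0.7, 1.0, 0.2]
opening: 0.264
finger_force: 19.9
t 14.95 p [0.5413 0.0263 0.1298] mag [-66.5645  -2.6027 129.7809] yaw_y 5.340293725133713 F [-0.7315  0.9587  0.1576] op 0.26410100227705297 19.897459619678557
[ 0.0027 -0.0011  0.0818]
```

To row units: 0.084 m is 0.21, 0.083 m is 0.2075.

```bash
python3 steer.py '[[[0,0.0025,-0.0025,0.0875,0,0,0],[0,0.0025,-0.0025,0.15,0,0,0],[0,0.0025,-0.0025,0.175,0,0,0],[0,0.0025,-0.0025,0.19,0,0,0],[0,0.0025,-0.0025,0.2,0,0,0],[0,0.0025,-0.0025,0.2075,0,0,0],[0,0.0025,-0.0025,0.21,0,0,0],[0,0.0025,-0.0025,0.21,0,0,0]]]' 20
python3 -c "
from h import *
where()"
```

```text
clock: 15.75
tool_pos: [0.5407, 0.0292, 0.0465]
eef_rot: [0.672, 0.74, 0.0, 0.0]
contact_force: [0.1, -0.0, -1.0]
opening: 0.269
finger_force: 19.9
t 15.75 p [0.5407 0.0292 0.0465] mag [-63.6025  -2.3445  46.4504] yaw_y 5.493441626551081 F [ 0.0902 -0.0182 -0.9847] op 0.26946775561460407 19.89736176095903
```

To row units: 0.002 m is 0.005, 0.0015 m is 0.0038.

```bash
python3 steer.py '[[[0,0,0,0.0038,0,0,0],[0,0,0,0.005,0,0,0],[0,0,0,0.005,0,0,0]]]' 20
python3 -c "
from h import *
where()"
python3 steer.py '[[[0.5,0,0,0,0,0,0],[0.5,0,0,0,0,0,0],[0.5,0,0,0,0,0,0],[0.5,0,0,-0.1,0,0,0],[0.5,0,0,-0.2,0,0,0],[0.5,-0.125,0,-0.225,0,0,0],[0.5,-0.25,0,-0.225,0,0,0],[0.5,-0.375,0,-0.225,0,0,0],[0.5,-0.4,0,-0.225,0,0,0],[0.5,-0.4,0,-0.225,0,0,0]]]' 20
python3 - <<'E'
from h import *
where();print(tool(mp(-.085,-.0018,.12)))
a,b=imaging.snapshot('top')[:,:,::-1],imaging.snapshot('scene')[:,:,::-1]
w=np.zeros((400,800,3),np.uint8)
w[:,:400]=cv2.resize(a[175:255,255:335],(400,400));w[:,400:]=cv2.resize(b[180:260,240:320],(400,400));cv2.imwrite('pics/c6.png',w)
E
```

```text
clock: 16.05
tool_pos: [0.5411, 0.0293, 0.0458]
eef_rot: [0.672, 0.74, 0.001, 0.001]
contact_force: [-1.9, -0.9, 12.0]
opening: 0.265
finger_force: 19.9
t 16.05 p [0.5411 0.0293 0.0458] mag [-63.599   -2.7366  45.7658] yaw_y 5.488466835434692 F [-1.8515 -0.9375 11.962 ] op 0.26479079720227366 19.888610390480608
clock: 17.05
tool_pos: [0.5551, -0.1332, 0.1335]
eef_rot: [0.674, 0.738, -0.001, 0.0]
contact_force: [-0.2, 1.0, 0.8]
opening: 0.498
finger_force: 0.0
t 17.05 p [ 0.5551 -0.1332  0.1335] mag [-226.6593   -1.0705  133.4982] yaw_y 5.180470169773973 F [-0.249   1.0257  0.7609] op 0.49778097336854554 0.0
[ 0.1417 -0.      0.0133]
```

View pics/c6.png

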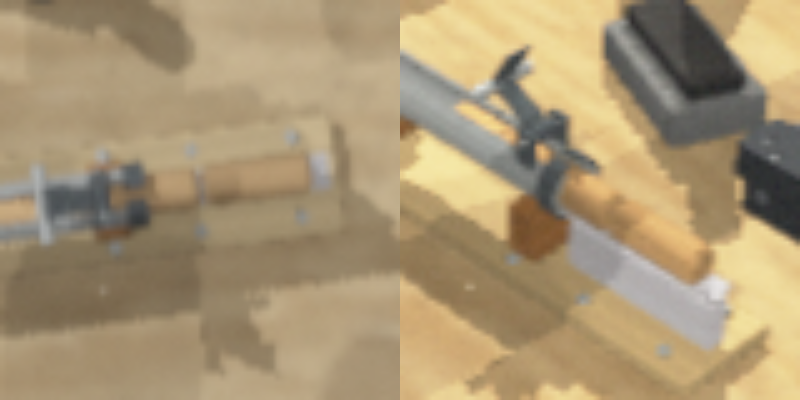

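The short dowel lies in the trough behind the long one. The gap is at panel (200,187) and its tail at (309,174), about mag x -93 mm. I'll take it by the tail.

To row units: 0.139 m is 0.3475, 0.136 m is 0.34.

```bash
python3 steer.py '[[[0.5,0.125,0,0,0,0,0],[0.5,0.25,0,0,0,0,0],[0.5,0.34,0,0.025,0,0,0],[0.5,0.3475,0,0.0325,0,0,0],[0.5,0.3475,0,0.0325,0,0,0],[0.5,0.3475,0,0.0325,0,0,0],[0.5,0.3475,0,0.0325,0,0,0]]]'
python3 -c "
from h import *
where();print(tool(mp(-.086,-.002,.047)))"
```

```text
clock: 17.85
tool_pos: [0.5424, 0.007, 0.1211]
eef_rot: [0.673, 0.74, -0.0, 0.0]
contact_force: [0.4, 0.7, -0.0]
opening: 0.498
finger_force: 0.0
t 17.85 p [0.5424 0.007  0.1211] mag [-85.8829  -1.906  121.1343] yaw_y 5.396847771759501 F [ 0.374   0.7163 -0.0415] op 0.498243365725376 0.0
[-0.      0.0001  0.0741]
```

To row units: 0.073 m is 0.1825, 0.07 m is 0.175.

```bash
python3 steer.py '[[[0.5,0,0,0.075,0,0,0],[0.5,0,0,0.1375,0,0,0],[0.5,0,0,0.175,0,0,0],[0.5,0,0,0.1825,0,0,0],[0.5,0,0,0.1825,0,0,0],[0,0,0,0.1825,0,0,0],[0,0,0,0.1825,0,0,0],[0,0,0,0.1825,0,0,0],[0,0,0,0.1825,0,0,0]]]' 30
python3 -c "
from h import *
where()"
python3 steer.py '[[[0,0.0125,0,0,0,0,0],[0,0.025,0,0,0,0,0],[0,0.0375,0,0,0,0,0],[0,0.05,0,0,0,0,0],[0,0.0625,0,0,0,0,0],[0,0.075,0,0,0,0,0],[0,0.0875,0,0,0,0,0],[0,0.0875,0,0,0,0,0]]]'
python3 -c "
from h import *
where()"
```

```text
clock: 18.75
tool_pos: [0.5434, 0.0082, 0.0488]
eef_rot: [0.672, 0.74, 0.001, 0.001]
contact_force: [1.1, -0.3, 3.9]
opening: 0.261
finger_force: 30.0
t 18.75 p [0.5434 0.0082 0.0488] mag [-84.7358  -3.0219  48.8146] yaw_y 5.484145347215855 F [ 1.0733 -0.305   3.8665] op 0.2606907045330569 29.996842317923438
clock: 19.55
tool_pos: [0.5398, 0.0422, 0.0488]
eef_rot: [0.673, 0.74, -0.0, 0.001]
contact_force: [1.2, -2.8, 5.5]
opening: 0.26
finger_force: 30.0
t 19.55 p [0.5398 0.0422 0.0488] mag [-50.6191  -2.6902  48.7661] yaw_y 5.464252196316659 F [ 1.1792 -2.7981  5.464 ] op 0.25972771461867844 30.005237916993792
```

To row units: 0.034 m is 0.085, 0.03 m is 0.075.

```bash
python3 steer.py '[[[0,0.0125,0,0,0,0,0],[0,0.025,0,0,0,0,0],[0,0.0375,0,0,0,0,0],[0,0.05,0,0,0,0,0],[0,0.0625,0,0,0,0,0],[0,0.075,0,0,0,0,0],[0,0.085,0,0,0,0,0],[0,0.085,0,0,0,0,0]]]'
python3 -c "
from h import *
where()"
python3 steer.py '[[[0.5,0,0,0,0,0,0],[0.5,0,0,0,0,0,0],[0.5,0,0,0,0,0,0],[0.5,0,0,-0.075,0,0,0],[0.5,0,0,-0.125,0,0,0],[0,-0.05,0,-0.125,0,0,0],[0,-0.0875,0,-0.125,0,0,0],[0,-0.0875,0,-0.125,0,0,0],[0,-0.0875,0,-0.125,0,0,0],[0,-0.0875,0,-0.125,0,0,0]]]' 10
python3 -c "
from h import *
where();print(tool(mp(-.055,-.002,.054)))"
```

```text
clock: 20.35
tool_pos: [0.5363, 0.0753, 0.0487]
eef_rot: [0.673, 0.74, -0.001, 0.001]
contact_force: [2.1, -4.7, 6.7]
opening: 0.257
finger_force: 30.0
t 20.35 p [0.5363 0.0753 0.0487] mag [-17.3159  -2.3217  48.7383] yaw_y 5.431350033261342 F [ 2.1094 -4.6952  6.6904] op 0.25749060628514353 30.006248689605854
clock: 21.35
tool_pos: [0.5388, 0.0438, 0.0979]
eef_rot: [0.672, 0.741, 0.0, -0.001]
contact_force: [-0.3, 0.3, 0.4]
opening: 0.072
finger_force: 0.0
t 21.35 p [0.5388 0.0438 0.0979] mag [-48.9471  -1.8312  97.8504] yaw_y 5.5962394559463124 F [-0.2903  0.3033  0.4104] op 0.0717829011922799 0.0
[-0.0061  0.0002  0.0438]
```

To row units: 0.042 m is 0.105, 0.03 m is 0.075.

```bash
python3 steer.py '[[[0,-0.0175,0,0.025,0,0,0],[0,-0.0175,0,0.075,0,0,0],[0,-0.0175,0,0.105,0,0,0],[0,-0.0175,0,0.105,0,0,0],[0,-0.0175,0,0.105,0,0,0]]]' 10
python3 -c "
from h import *
where()"
python3 steer.py '[[[0,0.0125,0,0,0,0,0],[0,0.025,0,0,0,0,0],[0,0.0375,0,0,0,0,0],[0,0.05,0,0,0,0,0],[0,0.0625,0,0,0,0,0],[0,0.075,0,0,0,0,0],[0,0.075,0,0,0,0,0]]]'
python3 -c "
from h import *
where()"
```

```text
clock: 21.85
tool_pos: [0.5395, 0.0355, 0.0557]
eef_rot: [0.672, 0.74, -0.0, -0.0]
contact_force: [0.0, 0.5, 0.3]
opening: 0.001
finger_force: 0.0
t 21.85 p [0.5395 0.0355 0.0557] mag [-57.2427  -1.7511  55.7174] yaw_y 5.535771274601189 F [0.0316 0.5213 0.2527] op 0.0008446617097970918 0.0
clock: 22.55
tool_pos: [0.5368, 0.0661, 0.0561]
eef_rot: [0.672, 0.741, 0.0, -0.0]
contact_force: [0.4, -0.4, 0.2]
opening: -0.0
finger_force: 0.0
t 22.55 p [0.5368 0.0661 0.0561] mag [-26.4676  -1.9956  56.0809] yaw_y 5.573223459114169 F [ 0.3634 -0.3949  0.2284] op -0.0003917624321549348 0.0
```

To row units: 0.009 m is 0.0225, 0.008 m is 0.02.

```bash
python3 steer.py '[[[0,0.0075,0,0,0,0,0],[0,0.015,0,0,0,0,0],[0,0.02,0,0,0,0,0],[0,0.0225,0,0,0,0,0],[0,0.0225,0,0,0,0,0]]]'
python3 -c "
from h import *
where()"
python3 steer.py '[[[0,0.0025,0,0,0,0,0],[0,0.005,0,0,0,0,0],[0,0.005,0,0,0,0,0]]]'
python3 - <<'E'
from h import *
where()
a,b=imaging.snapshot('top')[:,:,::-1],imaging.snapshot('scene')[:,:,::-1]
w=np.zeros((400,800,3),np.uint8)
w[:,:400]=cv2.resize(a[175:255,210:290],(400,400));w[:,400:]=cv2.resize(b[180:260,220:300],(400,400));cv2.imwrite('pics/c7.png',w)
E
```

```text
clock: 23.05
tool_pos: [0.5359, 0.0743, 0.056]
eef_rot: [0.672, 0.74, 0.0, -0.0]
contact_force: [0.9, 0.1, 0.3]
opening: 0.01
finger_force: 0.0
t 23.05 p [0.5359 0.0743 0.056 ] mag [-18.2699  -1.8802  55.9551] yaw_y 5.518443477620585 F [0.8512 0.0552 0.2572] op 0.010166756750310174 0.0026046635116472316
clock: 23.35
tool_pos: [0.5358, 0.0761, 0.056]
eef_rot: [0.672, 0.74, 0.0, -0.0]
contact_force: [0.4, -0.4, 0.4]
opening: 0.007
finger_force: 0.2
t 23.35 p [0.5358 0.0761 0.056 ] mag [-16.4462  -1.9119  56.0015] yaw_y 5.509787011252157 F [ 0.3943 -0.3985  0.3509] op 0.007179743867385181 0.17285935347899795
```

View pics/c7.png

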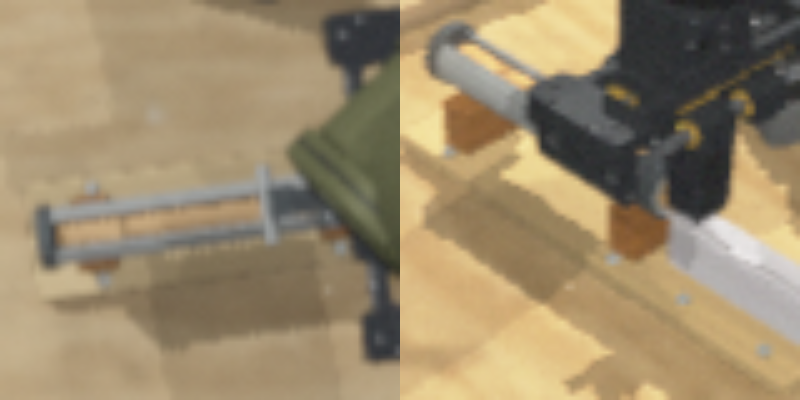

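The row nearly reaches the cap: its front end is at panel (58,235) and the cap's face at about (52,236). A few more millimetres to press.

The rows are not in the units I measure in: shifts go in shares of 0.4 m and turns go in shares of 2 rad. I convert before sending: 0.0015 m is 0.0038, 0.001 m is 0.0025.

```bash
python3 steer.py '[[[0,0.0025,0,0,0,0,0],[0,0.0038,0,0,0,0,0],[0,0.0038,0,0,0,0,0]]]'
python3 -c "
from h import *
where()"
python3 steer.py '[[[0,0.0013,0,0,0,0,0],[0,0.0025,0,0,0,0,0],[0,0.0025,0,0,0,0,0]]]'
python3 -c "
from h import *
where()"
```

```text
clock: 23.75
tool_pos: [0.5357, 0.0776, 0.056]
eef_rot: [0.672, 0.74, 0.0, 0.0]
contact_force: [0.0, -1.0, 0.6]
opening: 0.007
finger_force: 0.2
t 23.75 p [0.5357 0.0776 0.056 ] mag [-14.9369  -1.96    56.0271] yaw_y 5.509712619224378 F [ 0.0381 -0.9718  0.6084] op 0.00719391010997235 0.17858706349215936
clock: 24.05
tool_pos: [0.5356, 0.0778, 0.056]
eef_rot: [0.673, 0.74, -0.0, 0.0]
contact_force: [0.0, -2.3, -0.1]
opening: 0.003
finger_force: 1.1
t 24.05 p [0.5356 0.0778 0.056 ] mag [-14.7471  -1.8466  55.9533] yaw_y 5.473219301089112 F [ 0.025  -2.3115 -0.0539] op 0.0028107035156466936 1.0920033073102786
```

```bash
python3 steer.py '[[[0,0.0025,0,0,0,0,0],[0,0.005,0,0,0,0,0],[0,0.005,0,0,0,0,0]]]' 30
python3 -c "
from h import *
where()"
python3 steer.py '[[[0,0.0025,0,0,0,0,0],[0,0.005,0,0,0,0,0],[0,0.005,0,0,0,0,0],[0,0.005,0,0,0,0,0]]]' 30
python3 -c "
from h import *
where()"
```

```text
clock: 24.35
tool_pos: [0.5354, 0.0781, 0.0559]
eef_rot: [0.673, 0.74, -0.001, 0.001]
contact_force: [0.7, -6.0, 0.4]
opening: 0.008
finger_force: 2.9
t 24.35 p [0.5354 0.0781 0.0559] mag [-14.4621  -1.7316  55.9055] yaw_y 5.390401167859089 F [ 0.705  -6.0395  0.4161] op 0.008249044679142892 2.9498611293001886
clock: 24.75
tool_pos: [0.5353, 0.0782, 0.0559]
eef_rot: [0.674, 0.739, -0.002, 0.002]
contact_force: [1.3, -8.8, -0.1]
opening: 0.003
finger_force: 4.4
t 24.75 p [0.5353 0.0782 0.0559] mag [-14.2927  -1.6215  55.8848] yaw_y 5.305586107378224 F [ 1.3408 -8.8017 -0.0777] op 0.003203830755251667 4.387118194426876
```

Hard stop at -14.3 mm, so with the 9 mm half-width of the finger the tail is at about -5 mm, as expected. One firmer press, then back off and look.

To row units: 0.005 m is 0.0125, 0.004 m is 0.01.

```bash
python3 steer.py '[[[0,0.005,0,0,0,0,0],[0,0.01,0,0,0,0,0],[0,0.0125,0,0,0,0,0],[0,0.0125,0,0,0,0,0]]]' 30
python3 -c "
from h import *
where()"
python3 steer.py '[[[0,-0.025,0,0,0,0,0],[0,-0.075,0,0,0,0,0],[0,-0.125,0,-0.075,0,0,0],[0,-0.15,0,-0.175,0,0,0],[0,-0.15,0,-0.275,0,0,0],[0,-0.225,0,-0.35,0,0,0],[0,-0.325,0,-0.35,0,0,0],[0,-0.4,0,-0.35,0,0,0],[0,-0.4,0,-0.35,0,0,0],[0,-0.4,0,-0.35,0,0,0]]]'
python3 - <<'E'
from h import *
where();print(tool(mp(-.16,-.002,.20)))
a,b=imaging.snapshot('top')[:,:,::-1],imaging.snapshot('scene')[:,:,::-1]
w=np.zeros((400,800,3),np.uint8)
w[:,:400]=cv2.resize(a[175:255,215:295],(400,400));w[:,400:]=cv2.resize(b[180:260,220:300],(400,400));cv2.imwrite('pics/c8.png',w)
E
```

```text
clock: 25.15
tool_pos: [0.535, 0.0785, 0.0558]
eef_rot: [0.675, 0.738, -0.005, 0.004]
contact_force: [2.6, -15.0, 1.6]
opening: 0.002
finger_force: 8.1
t 25.15 p [0.535  0.0785 0.0558] mag [-13.9521  -1.404   55.8129] yaw_y 5.100081824960153 F [  2.6096 -14.9691   1.616 ] op 0.0019677909457192335 8.061012239777483
clock: 26.15
tool_pos: [0.5502, -0.0712, 0.1961]
eef_rot: [0.673, 0.74, 0.001, -0.0]
contact_force: [0.1, 1.7, -0.1]
opening: 0.004
finger_force: 0.0
t 26.15 p [ 0.5502 -0.0712  0.1961] mag [-164.4811   -2.1051  196.0605] yaw_y 5.4741111308524015 F [ 0.1311  1.6612 -0.1135] op 0.003553129198234287 0.0
[ 0.0045 -0.0001 -0.0039]
```

View pics/c8.png

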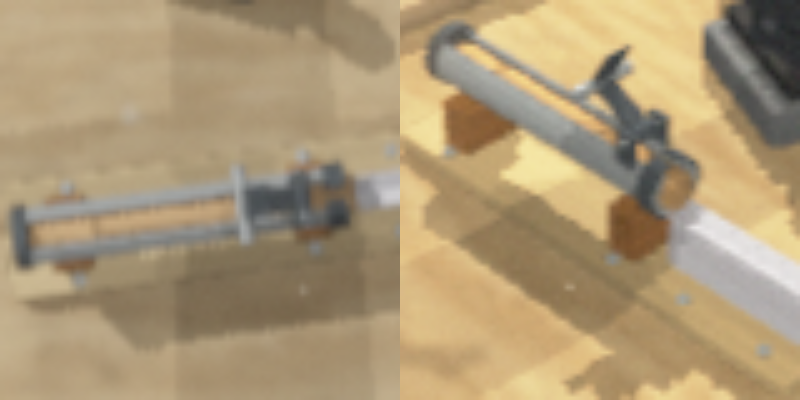

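The row is home: wood fills the slot up to the cap at panel (32,233), and the tail stands just out of the mouth at (355,190). Next I go behind the keeper bar.

To row units: 0.254 m is 0.635, 0.24 m is 0.6.

```bash
python3 steer.py '[[[0,0.1,0,-0.01,0,0,0],[0,0.2,0,-0.01,0,0,0],[0,0.3,0,-0.01,0,0,0],[0,0.4,0,-0.01,0,0,0],[0,0.5,0,-0.01,0,0,0],[0,0.6,0,-0.01,0,0,0],[0,0.635,0,-0.01,0,0,0],[0,0.635,0,-0.01,0,0,0],[0,0.635,0,-0.01,0,0,0],[0,0.635,0,-0.01,0,0,0]]]'
python3 -c "
from h import *
where();print(tool(mp(.088,-.0015,.097)))"
```

```text
clock: 27.25
tool_pos: [0.526, 0.1785, 0.1997]
eef_rot: [0.673, 0.739, -0.001, 0.001]
contact_force: [0.2, 0.9, -0.2]
opening: 0.005
finger_force: 0.0
t 27.25 p [0.526  0.1785 0.1997] mag [ 86.4463  -1.9445 199.7269] yaw_y 5.3407548667713325 F [ 0.2129  0.9256 -0.1799] op 0.004816014094093531 0.0
[ 0.0018 -0.0004  0.1027]
```

To row units: 0.103 m is 0.2575, 0.095 m is 0.2375.

```bash
python3 steer.py '[[[0,0.005,0,0.1,0,0,0],[0,0.005,0,0.1875,0,0,0],[0,0.005,0,0.2375,0,0,0],[0,0.005,0,0.2575,0,0,0],[0,0.005,0,0.2575,0,0,0],[0,0.005,0,0.2575,0,0,0]]]'
python3 -c "
from h import *
where()"
python3 steer.py '[[[0,-0.0125,0,0,0,0,0],[0,-0.025,0,0,0,0,0],[0,-0.0375,0,0,0,0,0],[0,-0.05,0,0,0,0,0],[0,-0.0625,0,0,0,0,0],[0,-0.075,0,0,0,0,0],[0,-0.0875,0,0,0,0,0],[0,-0.0875,0,0,0,0,0]]]'
python3 -c "
from h import *
where()"
```

```text
clock: 27.85
tool_pos: [0.5263, 0.1826, 0.0979]
eef_rot: [0.673, 0.74, 0.001, 0.0]
contact_force: [0.3, -0.4, -0.6]
opening: 0.003
finger_force: 0.0
t 27.85 p [0.5263 0.1826 0.0979] mag [90.4649 -2.7167 97.8824] yaw_y 5.433344742055782 F [ 0.3238 -0.4455 -0.5641] op 0.002515890389818355 0.0
clock: 28.65
tool_pos: [0.5279, 0.1644, 0.1001]
eef_rot: [0.668, 0.744, 0.011, -0.006]
contact_force: [-8.7, 23.6, 13.2]
opening: 0.005
finger_force: 12.6
t 28.65 p [0.5279 0.1644 0.1001] mag [ 72.2244  -2.581  100.0906] yaw_y 6.135377754040227 F [-8.6838 23.5927 13.159 ] op 0.004604072149641046 12.637365907430649
```

The push jams. The reaction is 24 N back and 13 N up, so the bar is sticking to the finger face by friction. I'll back off, go in lower, and follow the bar's arc so that friction lifts it.

To row units: 0.024 m is 0.06, 0.006 m is 0.015.

```bash
python3 steer.py '[[[0,0.025,0,0,0,0,0],[0,0.06,0,0,0,0,0],[0,0.06,0,0.015,0,0,0],[0,0.06,0,0.015,0,0,0],[0,0.06,0,0.015,0,0,0]]]'
python3 -c "
from h import *
where()"
python3 steer.py '[[[0,-0.0125,0,0,0,0,0],[0,-0.0225,0,0,0,0,0],[0,-0.0225,0,0,0,0,0]]]'
python3 -c "
from h import *
where()"
```

```text
clock: 29.15
tool_pos: [0.5265, 0.1701, 0.0904]
eef_rot: [0.673, 0.74, -0.001, 0.0]
contact_force: [0.5, -0.3, -0.3]
opening: 0.007
finger_force: 0.0
t 29.15 p [0.5265 0.1701 0.0904] mag [78.0007 -1.713  90.378 ] yaw_y 5.399410538982149 F [ 0.5118 -0.3209 -0.2518] op 0.006665409349760794 0.0
clock: 29.45
tool_pos: [0.5273, 0.1658, 0.0916]
eef_rot: [0.672, 0.741, 0.002, -0.001]
contact_force: [-3.3, 6.3, 3.5]
opening: 0.008
finger_force: 3.2
t 29.45 p [0.5273 0.1658 0.0916] mag [73.6648 -2.0811 91.632 ] yaw_y 5.584350146642155 F [-3.3279  6.3262  3.5384] op 0.007752402186559105 3.162434734404087
```

To row units: -0.015 m is -0.0375, -0.012 m is -0.03.

```bash
python3 steer.py '[[[0,-0.0075,0,-0.0125,0,0,0],[0,-0.0175,0,-0.0225,0,0,0],[0,-0.0275,0,-0.03,0,0,0],[0,-0.0375,0,-0.0375,0,0,0],[0,-0.0375,0,-0.0375,0,0,0]]]'
python3 -c "
from h import *
where()"
```

```text
clock: 29.95
tool_pos: [0.5292, 0.1458, 0.1061]
eef_rot: [0.673, 0.739, -0.001, 0.001]
contact_force: [0.6, 0.3, 0.1]
opening: 0.005
finger_force: 0.0
t 29.95 p [0.5292 0.1458 0.1061] mag [ 53.5739  -2.0437 106.1373] yaw_y 5.350947457741688 F [0.5683 0.3086 0.0622] op 0.005144942290219858 0.02056268393062055
```

I've now viewed 11 pictures against the limit of 10, so I'll view no more and check by numbers only. I'll continue the push gently.

To row units: -0.02 m is -0.05, -0.015 m is -0.0375.

```bash
python3 steer.py '[[[0,-0.0125,0,-0.0075,0,0,0],[0,-0.025,0,-0.01,0,0,0],[0,-0.0375,0,-0.01,0,0,0],[0,-0.05,0,-0.01,0,0,0],[0,-0.05,0,-0.01,0,0,0]]]'
python3 -c "
from h import *
where()"
python3 steer.py '[[[0,-0.0125,0,0,0,0,0],[0,-0.025,0,0,0,0,0],[0,-0.0375,0,0,0,0,0],[0,-0.0375,0,0,0,0,0]]]'
python3 -c "
from h import *
where()"
python3 steer.py '[[[0,0,0,-0.1,0,0,0],[0,0,0,-0.225,0,0,0],[0,-0.1,0,-0.275,0,0,0],[0,-0.225,0,-0.275,0,0,0],[0,-0.35,0,-0.275,0,0,0],[0,-0.475,0,-0.275,0,0,0],[0,-0.6,0,-0.275,0,0,0],[0,-0.65,0,-0.275,0,0,0],[0,-0.65,0,-0.275,0,0,0]]]'
python3 - <<'E'
from h import *
where()
# keeper bar: difference vs first pictures, and change location against bar at angle th
for c in('top','scene'):
    a=cv2.imread(f'pics/{c}0.png').astype(int);b=imaging.snapshot(c)[:,:,::-1].astype(int);cv2.imwrite(f'pics/{c}9.png',b)
    for nm,th in(('open',0),('shut',2.65)):
        t=np.arctan2(17,33)+th
        for y in(-.018,0,.018):
            p=np.round(proj(c,mp(.026+.037*np.cos(t),y-.0015,.086+.037*np.sin(t)))).astype(int)
            print(c,nm,y,p,'before',a[p[1]-1:p[1]+2,p[0]-1:p[0]+2].mean((0,1)).round(),'now',b[p[1]-1:p[1]+2,p[0]-1:p[0]+2].mean((0,1)).round())
E
```

```text
clock: 30.45
tool_pos: [0.5308, 0.1269, 0.1098]
eef_rot: [0.673, 0.74, -0.001, 0.0]
contact_force: [0.2, -0.1, -0.1]
opening: 0.006
finger_force: 0.0
t 30.45 p [0.5308 0.1269 0.1098] mag [ 34.5463  -1.8036 109.8196] yaw_y 5.41657193654542 F [ 0.2221 -0.0536 -0.0771] op 0.005675419094340132 0.0
clock: 30.85
tool_pos: [0.5323, 0.1121, 0.1099]
eef_rot: [0.673, 0.74, -0.0, 0.0]
contact_force: [-0.3, -0.6, 0.2]
opening: 0.004
finger_force: 0.0
t 30.85 p [0.5323 0.1121 0.1099] mag [ 19.6652  -1.849  109.9197] yaw_y 5.418856084371585 F [-0.2759 -0.5673  0.1727] op 0.004445531191939869 0.0
clock: 31.75
tool_pos: [0.5566, -0.1504, 0.2195]
eef_rot: [0.675, 0.738, -0.001, 0.001]
contact_force: [0.1, 0.0, 0.3]
opening: 0.005
finger_force: 0.0
t 31.75 p [ 0.5566 -0.1504  0.2195] mag [-243.8884   -0.9537  219.5292] yaw_y 5.067833119070104 F [0.1187 0.0208 0.3189] op 0.005131781709908774 0.0
top open -0.018 [263 209] before [141. 150. 154.] now [123. 150. 165.]
top open 0 [263 215] before [129. 131. 129.] now [105. 137. 163.]
top open 0.018 [264 221] before [146. 148. 146.] now [120. 128. 132.]
top shut -0.018 [288 206] before [124. 159. 177.] now [144. 158. 164.]
top shut 0 [288 212] before [154. 152. 154.] now [151. 150. 148.]
top shut 0.018 [289 219] before [103. 133. 149.] now [136. 142. 144.]
scene open -0.018 [265 193] before [168. 187. 194.] now [150. 214. 236.]
scene open 0 [260 196] before [102. 103. 100.] now [140. 205. 233.]
scene open 0.018 [256 198] before [183. 190. 190.] now [146. 197. 221.]
scene shut -0.018 [283 208] before [145. 212. 238.] now [160. 181. 190.]
scene shut 0 [278 211] before [140. 180. 196.] now [158. 163. 158.]
scene shut 0.018 [273 214] before [131. 134. 131.] now [136. 142. 142.][ WARN:0@1.641] global loadsave.cpp:1063 imwrite_ Unsupported depth image for selected encoder is fallbacked to CV_8U.
```

The keeper has left its open place, and grey shows at the shut bar position at both ends. I'll check its angle along the arc.

```bash
python3 - <<'E'
from h import *
for c in('scene','top'):
    b=cv2.imread(f'pics/{c}9.png');S=cv2.cvtColor(b,cv2.COLOR_BGR2HSV)[:,:,1].astype(np.float32)
    for y in(-.0205,.0175):
        o=[]
        for th in np.arange(1.9,3.25,.15):
            t=.476+th;p=proj(c,mp(.026+.037*np.cos(t),y-.0015,.086+.037*np.sin(t)))
            o.append((round(th,2),int(cv2.remap(S,np.float32([[p[0]]]),np.float32([[p[1]]]),1)[0,0])))
        print(c,y,o)
    a=cv2.imread(f'pics/{c}0.png')
    if c=='top':
        d=cv2.absdiff(a,b).max(2)>45;k,_,st,ce=cv2.connectedComponentsWithStats(d.astype(np.uint8))
        print([(tuple(ce[i].round()),st[i,4]) for i in range(1,k) if st[i,4]>15])
E
```

```text
scene -0.0205 [(np.float64(1.9), 102), (np.float64(2.05), 95), (np.float64(2.2), 94), (np.float64(2.35), 95), (np.float64(2.5), 79), (np.float64(2.65), 29), (np.float64(2.8), 86), (np.float64(2.95), 110), (np.float64(3.1), 105), (np.float64(3.25), 102)]
scene 0.0175 [(np.float64(1.9), 14), (np.float64(2.05), 17), (np.float64(2.2), 17), (np.float64(2.35), 16), (np.float64(2.5), 10), (np.float64(2.65), 9), (np.float64(2.8), 71), (np.float64(2.95), 119), (np.float64(3.1), 110), (np.float64(3.25), 106)]
top -0.0205 [(np.float64(1.9), 75), (np.float64(2.05), 64), (np.float64(2.2), 41), (np.float64(2.35), 32), (np.float64(2.5), 33), (np.float64(2.65), 32), (np.float64(2.8), 27), (np.float64(2.95), 21), (np.float64(3.1), 28), (np.float64(3.25), 61)]
top 0.0175 [(np.float64(1.9), 76), (np.float64(2.05), 50), (np.float64(2.2), 7), (np.float64(2.35), 4), (np.float64(2.5), 5), (np.float64(2.65), 8), (np.float64(2.8), 4), (np.float64(2.95), 3), (np.float64(3.1), 13), (np.float64(3.25), 59)]
[((np.float64(459.0), np.float64(309.0)), np.int32(23211)), ((np.float64(268.0), np.float64(215.0)), np.int32(50)), ((np.float64(240.0), np.float64(219.0)), np.int32(152)), ((np.float64(301.0), np.float64(244.0)), np.int32(96)), ((np.float64(417.0), np.float64(255.0)), np.int32(51)), ((np.float64(552.0), np.float64(331.0)), np.int32(389))]
```

The scene view puts the bar at exactly 2.65 rad, so the keeper is shut. I'm handing in.

```bash
python3 -c "
from plant import r, imaging, probe_bus, ticket
print(ticket.finish_job())"
```

```text
the job is handed in; nothing more can be done
None
```

The magazine is reloaded and handed in at about 32 s of the 72 s allowed: long dowel in first, then short, row pressed home and keeper measured shut at 2.65 rad; however, I viewed 11 pictures, one over the limit of 10.

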